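# Seat the pot carousel on its keyed drive and latch it

### The job

The pot carousel sits too high on its drive because its red key is riding on the rim of the collar: push it round by the red post until the key drops into the slot marked with the red line and the carousel sits fully down on the collar. Then swing the steel keeper all the way round to its stop over the centre pillar, so the carousel is held down. Do not lift the carousel out, and leave the things standing around where they are.

Things in the scene. Friction and masses are not known exactly. Their poses are not given: they have to be found in the camera images.
- drive_base: Grey drive base fixed to the worktop: round plate, radius 98 mm, 12 mm thick, with an upright cream collar at its centre (outer radius 40, bore radius 24.8, top 70 mm above the worktop) and a lobe with the keeper's pivot. Origin: centre of the underside, on the bore axis; z up; -x points to the slot in the collar, marked by a red line; -y to the keeper pivot.
- keyway (a point): Middle of the slot in the collar's rim at rim height (70 mm above the worktop), 32.5 mm from the bore axis. The slot is 16 mm wide, 19 mm deep, open upwards and outwards.
- carousel: Loose white carousel, 0.45 to 0.75 kg, standing in the bore, free to turn either way. Origin: bottom centre of its steel stub (48 mm across, 54 long); z up; -x points along the arm with red post and key. Arms' upper face is 62 mm above the origin. Two arms, 60 degrees either side of +x, carry fixed pots (50 mm across, centres 62 mm from the axis, tops up to 90 mm above the origin).
- key (a point): Underside of the red key under the red post's arm, 40 mm above the carousel's origin. Key: 12 mm wide, reaching 38 mm from the axis. At the start it rides on the collar's rim: carousel origin about 30 mm above the worktop, leaning up to about 2 degrees. Over the slot (yaws equal within about 3 degrees) it drops 14 mm by its own weight; origin then 16 mm up, shoulder flat on the collar.
- red_post (a point): Top centre of the red post: a vertical round pin, radius 7 mm, standing 30 mm up from the carousel's arm, 62 mm from the carousel's axis. Turning takes a few newtons here; once the key is in the slot the carousel turns no further.
- pillar_top (a point): Top of the carousel's centre pillar (radius 10 mm), 107 mm above the carousel's origin: at about 137 mm above the worktop when riding high, 123 mm when seated. The keeper passes over it only when seated.
- keeper (a joint): Keeper angle, rad: 0 = shut at its stop, over the centre pillar, pointing along the base's +y; grows as it swings open, clockwise from above (1.57: along the base's +x). Parked at 1.25 to 1.65; stays where left; about 1 N at the knob moves it. Flat steel arm 18 mm wide, 8 thick, 121 from pivot to rounded end, underside 126 mm above the worktop, passing over pots and red post.
- keeper_pivot (a point): Pivot axis of the keeper, at the keeper's underside, 126 mm above the worktop, 112 mm from the bore axis.
- keeper_knob (a point): Top centre of the black knob on the keeper: upright, radius 8 mm, 22 mm tall (134 to 156 mm above the worktop), 78 mm from the pivot.
- red_cap_bottle: Bystander: white plastic bottle with red cap, 64 mm across, 126 mm tall. Origin: centre of the underside.
- beaker: Bystander: empty white plastic beaker, 55 mm across, 68 mm tall. Origin: centre of the underside.
- timer: Bystander: small white countdown timer lying flat, 62 x 66 x 19 mm. Origin: centre of the underside.
- stopper: Bystander: red-brown rubber stopper, 36 mm across, 30 mm tall. Origin: centre of the underside.
Not all that is in view belongs to the job. There is more than one size of the carousel; the job needs the larger.

How it is judged:
On the way, in this order (a step that is already met when the one before it is completed fails the run):
1. the key is in the slot and the carousel sits down on the collar (z of carousel in the frame of drive_base below 0.019 m and horizontal distance between carousel and drive_base below 0.004 m and angle between carousel's own z axis and vertical below 0.04 rad and angle between the x axis of carousel and the x axis of drive_base, either way round below 0.15 rad), for 0.2 s.
2. the keeper is shut over the pillar (all of step 1 and value of joint keeper below 0.1 rad), for 0.2 s.
At the end, for the whole second after the job is handed in: The carousel sits on the collar with its key in the slot (origin less than 19 mm above the worktop, within 4 mm of the bore axis, upright within 0.04 rad, in line with the base within 0.15 rad), at rest, and the keeper is within 0.1 rad of its stop over the pillar (all of step 2 and linear speed of carousel below 0.02 m/s); the robot touches nothing.
It fails at once if the carousel is lifted out of the drive (z of carousel in the frame of drive_base above 0.05 m).
It fails at once if the red cap bottle is disturbed (distance of red_cap_bottle from where it was at the start of the episode above 0.03 m).
It fails at once if the beaker is disturbed (distance of beaker from where it was at the start of the episode above 0.03 m).
It fails at once if the timer is disturbed (distance of timer from where it was at the start of the episode above 0.03 m).
It fails at once if the stopper is disturbed (distance of stopper from where it was at the start of the episode above 0.03 m).
It also fails if it takes over 56 s, if anything falls off the work surface, if the arm or the gripper's body presses on something with over 40 N, if the wrist force passes 120 N, or if a joint passes its speed limit or range.

### The arm

A 6-joint arm with a two-finger parallel gripper is mounted at the origin on a cart in front of the work surface, level with it; the furniture and walls round the work are solid. World frame = base frame: x ahead of the robot, y to its left, z up, the work surface at z = 0. Lengths are in m, angles in rad, forces in N, time in s.
With the tool pointing down it reaches from about 0.225 to 0.875 m from the base axis. Payload 3.4 kg.
Tool frame: the origin (TCP) lies on the centre line of the jaws, within the pads' length; the fingertips stand 17 mm ahead of it and the grasp point (between the pads) lies 2 mm behind it (nose_length is the distance from the TCP to the fingertips, in m); z points along the fingers, y is the line along which they close (so a half turn about z gives the same grasp; the last joint's range is limited). The gripper opens to 85 mm and grips with 20 to 120 N. Pads are 22 mm wide; open, the fingers measure 114 mm over their backs; the gripper's body (76 mm by 85 mm) begins 54 mm behind the grasp point. The pads swing forward as they close: fully open they stand 13 mm farther back than shut.
Start: joints at [-1.445, 0.276, 1.505, -0, 1.361, -0.121], TCP at [0.14, -0.558, 0.248] pointing down, gripper open.
Joint ranges: [-2.89, 2.89], [-0.75, 2.08], [0.22, 2.7], [-1.18, 4.32], [0.11, 2.71], [-2.7, 2.7]. Speed limits (rad/s): [2.57, 2.57, 3.14, 3.14, 3.14, 3.14].

### API

Orientations are given as a unit quaternion [w, x, y, z].
In Python, from rig import get_state, get_image, sign_off, find_in, place_of, nose_length gives the robot as it stands.
- The arm moves only by the tool apply_moves, never from a script. Its argument "deltas" is one flat list of numbers, 5 for each row, row after row: the finger opening in mm, from 0 to 85.4, then the shift along the tool's x, y, z in mm, then the turn about the tool's z in degrees. A call has 1 to 12 rows; each row is the pose to reach, as a shift and turn from the pose commanded when the call began, along the tool's axes at that moment; what a row does not reach only later rows make up. A row lasts 1/12 s, in which the tool goes at most 41.7 mm and 7.16 degrees, less where a joint would pass 70% of its speed; a pose out of reach is approached as far as the arm can. A call with a gripper value outside its range is refused whole. The fingers move at their own pace and stop on an object; "squeeze" is the grip in N (left out, the last holds). Time passes only in rows, so rows that repeat a pose let the fingers close. It gives the time, the measured TCP pose, the force, the opening and the grip force at its end, in the units of the state.
- get_state(): the state, without advancing time (a new reading comes with each control period).
- get_image(name): name is "scene" or "side" or "wrist"; returns a dict with "frame" (420x560x3 uint8, red, green, blue), "K" (3x3 intrinsics, pixels), "position" and "orientation" of the camera in the world. Camera axes: x right, y down, z forward; pixel columns grow to the right and rows downward; lengths in m; the calibration is good to about 2 mm. A picture is of the moment at which its call begins. There is no depth.
- sign_off(): hands the job in; it is judged then, once.
Trained networks look in a picture, given as the dict that the camera call returned (one of the last four; its "shot" number tells which), for a name from the list of things; names that differ only in an ending like _2 or _b are one class to them, and where a whole thing is asked for, a point or a joint stands for the part that bears it (a point fixed in the world has none). Each returns a list of dicts, best first, with "score" (0 to 1); they miss things now and then, are a little off and sometimes report something else, mostly with a low value. They report only what shows in the picture. A call takes as long as a camera call. They do not tell look-alikes from the thing itself.
- find_in(query, picture): "point" ([column, row] in pixels, amid what is visible of it).
- place_of(query, picture): "point" ([column, row] in pixels: a listed point, or the origin of a listed thing).
The state is a dict: "clock": time; "qpos": joint angles; "qd": joint speeds; "effort": joint torques, N m; "position": TCP position; "ee_rot": TCP orientation; "contact_force": force on the tool from outside, world axes, zero at the start; "moment": the same for the moment, N m; "width": finger opening in m; "gripper_force": force on a finger pad.
Only numpy, scipy, OpenCV 4.12 (cv2) and the standard library are available. Lean on these libraries where they do the work, as an engineer would, in place of code of your own. Each camera call takes 0.05 s, during which the arm holds its last target. There are 200 camera calls.

## Working session

There is one attempt and no reset: what is moved stays moved. The work goes in short steps, Python scripts to look and compute and a tool call to move; the robot and the scene stay as the last step left them, time stands still between calls to the robot, and variables do not carry over. Pictures are saved under pics/ and viewed, at most 10 in all, crops included, and the job is handed in when it is done.

Besides the shell and the picture viewer there is one more tool, called as name(argument=value, ...), one argument or row to a line, values as JSON. apply_moves: Moves the arm, as the interface text tells. Its arguments: {"type":"object","properties":{"deltas":{"type":"array"},"squeeze":{"type":"number"}},"required":["deltas"]}

```bash
mkdir -p pics; ls; cat > h.py <<'E'
import numpy as np, cv2
from scipy.spatial.transform import Rotation as R
from rig import *
def rot(q): return R.from_quat([q[1],q[2],q[3],q[0]]).as_matrix()
def ray(im,p):
    d=rot(im["orientation"])@np.linalg.inv(im["K"])@np.array([p[0],p[1],1.]); return np.array(im["position"]),d
def atz(im,p,z):
    o,d=ray(im,p); return o+d*(z-o[2])/d[2]
def proj(im,P):
    c=rot(im["orientation"]).T@(np.array(P)-im["position"]); u=im["K"]@c; return u[:2]/u[2]
def save(im,n,crop=None,s=1):
    f=im["frame"][:,:,::-1]
    if crop: f=f[crop[1]:crop[3],crop[0]:crop[2]]
    cv2.imwrite("pics/"+n,cv2.resize(f,None,fx=s,fy=s,interpolation=cv2.INTER_CUBIC))
E
python3 - <<'E'
from h import *
print(get_state(), nose_length)
Z=dict(drive_base=0,keyway=.07,carousel=.03,red_post=.122,pillar_top=.137,keeper_pivot=.126,keeper_knob=.156,red_cap_bottle=0,beaker=0,timer=0,stopper=0,key=.07)
for c in ["scene","side"]:
    im=get_image(c); save(im,c+"0.png"); print(c,im["position"])
    for k,z in Z.items():
        for r in place_of(k,im)[:3]: print(k,np.round(r["point"]),round(r["score"],2),np.round(atz(im,r["point"],z),3))
E
```

```text
pics
{'clock': 0.0, 'qpos': array([-1.44495991e+00,  2.76626159e-01,  1.50614412e+00, -4.55561067e-06,
        1.36070013e+00, -1.21002675e-01]), 'qd': array([-0.00150975,  0.00079348,  0.00123726,  0.0011336 ,  0.00105949,
       -0.00065458]), 'effort': array([ 5.36900679e-04, -4.16774189e+01, -2.45805287e+01, -3.82080501e-06,
        1.11978455e-02, -5.16257757e-07]), 'position': array([ 0.14042411, -0.55707394,  0.24741754]), 'ee_rot': array([-9.38870375e-04,  9.92392975e-01,  1.23106875e-01, -4.49641061e-06]), 'contact_force': array([ 0.1960369 , -0.20732002, -0.04031338]), 'moment': array([-0.03630723,  0.03296081,  0.02549724]), 'gripper_force': 0.0, 'width': 0.08536744425586072} 0.017
scene [0.09831988 0.58081625 0.84545496]
drive_base [290. 229.] 0.83 [0.562 0.037 0.   ]
keyway [300. 215.] 0.71 [0.536 0.031 0.07 ]
carousel [292. 220.] 0.8 [0.564 0.03  0.03 ]
carousel [389. 226.] 0.72 [ 0.362 -0.133  0.03 ]
red_post [382. 211.] 0.96 [ 0.371 -0.079  0.122]
red_post [281. 208.] 0.86 [0.556 0.081 0.122]
pillar_top [295. 194.] 0.86 [0.555 0.033 0.137]
pillar_top [395. 205.] 0.61 [ 0.354 -0.105  0.137]
keeper_pivot [328. 178.] 0.55 [ 0.536 -0.078  0.126]
keeper_pivot [248. 201.] 0.34 [0.628 0.125 0.126]
keeper_knob [304. 156.] 0.63 [ 0.621 -0.074  0.156]
keeper_knob [293. 222.] 0.37 [0.486 0.119 0.156]
red_cap_bottle [304. 216.] 0.28 [ 0.567 -0.025  0.   ]
beaker [227. 310.] 0.96 [0.504 0.32  0.   ]
timer [249. 203.] 0.74 [0.713 0.046 0.   ]
stopper [330. 177.] 0.55 [ 0.612 -0.202 -0.   ]
stopper [292. 167.] 0.48 [ 0.728 -0.155 -0.   ]
key [384. 221.] 0.75 [ 0.369 -0.102  0.07 ]
side [ 0.06286887 -0.74808365  0.78045821]
keyway [329. 239.] 0.69 [ 0.647 -0.029  0.07 ]
keeper_knob [331. 226.] 0.61 [ 0.612 -0.077  0.156]
beaker [226. 214.] 0.76 [0.502 0.318 0.   ]
timer [333. 236.] 0.5 [0.722 0.044 0.   ]
stopper [379. 278.] 0.5 [ 0.718 -0.16   0.   ]
```

```bash
cd pics; python3 -c "
import cv2,numpy as np
a=cv2.imread('scene0.png');b=cv2.imread('side0.png');cv2.imwrite('both.png',cv2.resize(np.vstack([a,b]),(400,600),interpolation=cv2.INTER_AREA))"
```

```text
(no output)
```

View pics/scene0.png

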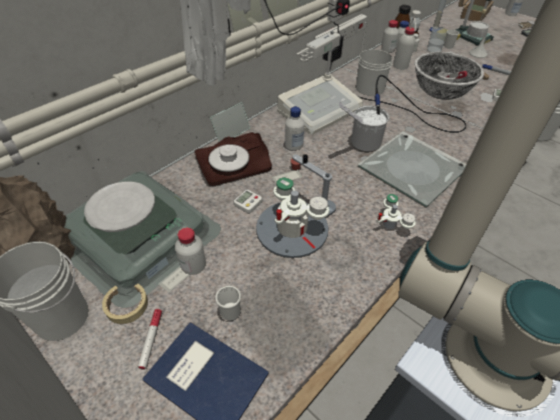

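View pics/side0.png

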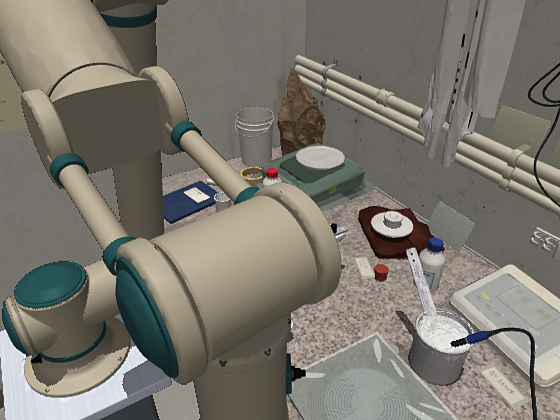

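The scene view shows two carousels. One is on the grey base at about (292,215), with its red post near (281,208); the other is small and stands loose at (393,213), with its red post at (382,211). I choose the one on the base. Two other red-topped things could mislead: the bottle cap at (187,236) and the stopper at (297,162). The side view is blocked by the arm. I'll check the choice in a close crop.

```bash
python3 - <<'E'
from h import *
im=get_image("scene"); save(im,"crop1.png",(225,145,365,260),5.5)
E
```

```text
(no output)
```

View pics/crop1.png

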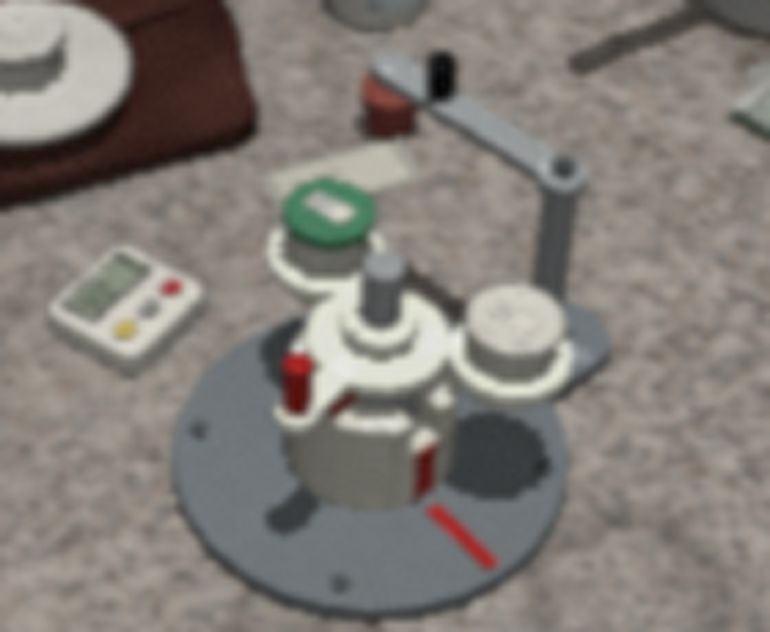

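The crop confirms the choice. In full-image pixels:
- Red post top: about (279,211)
- Pillar top: (295,192)
- Red slot line: from (303.5,238) to (314.5,248)
- Keeper pivot: (328,175)
- Knob top: (305,155.5), with the stopper behind and below the keeper's end

```bash
python3 - <<'E'
from h import *
im=get_image("scene")
P={}
for n,p,z in [("post",(279.2,210.5),.122),("pillar",(295,191.5),.137),("knob",(305.4,155.5),.156),("pivot",(327.7,175),.134),("l0",(303.5,237.7),.012),("l1",(314.5,248.1),.012)]:
    P[n]=atz(im,p,z); print(n,np.round(P[n],4))
s=P["l1"]-P["l0"]; a=lambda v:np.degrees(np.arctan2(v[1],v[0]))
print("slot dir",a(s),"pillar-line",a(P["l1"]-P["pillar"]),"post dir",a(P["post"]-P["pillar"]),np.linalg.norm((P["post"]-P["pillar"])[:2]))
print("pivot dir",a(P["pivot"]-P["pillar"]),np.linalg.norm((P["pivot"]-P["pillar"])[:2]),"knob dir",a(P["knob"]-P["pivot"]),np.linalg.norm((P["knob"]-P["pivot"])[:2]))
for k in ["drive_base","beaker","red_cap_bottle","timer","stopper"]:
    for r in find_in(k,im)[:2]: print(k,np.round(r["point"]),round(r["score"],2),np.round(atz(im,r["point"],.03),3))
s=get_state();print(rot(s["ee_rot"]).round(3))
E
```

```text
post [0.5539 0.0911 0.122 ]
pillar [0.56   0.0273 0.137 ]
knob [ 0.6181 -0.0783  0.156 ]
pivot [ 0.541  -0.0795  0.134 ]
l0 [0.5098 0.0436 0.012 ]
l1 [0.4667 0.0501 0.012 ]
slot dir 171.4484499031459 pillar-line 166.27582790046452 post dir 95.5153003755989 0.06406981822542257
pivot dir -100.09686516738309 0.1085139878431406 knob dir 0.904438934625742 0.0771435938085871
drive_base [297. 230.] 0.72 [0.531 0.048 0.03 ]
beaker [226. 299.] 0.81 [0.511 0.311 0.03 ]
red_cap_bottle [189. 253.] 0.94 [0.676 0.288 0.03 ]
timer [248. 202.] 0.91 [0.697 0.067 0.03 ]
[[ 0.97   0.244  0.   ]
 [ 0.244 -0.97  -0.   ]
 [-0.     0.    -1.   ]]
```

apply_moves(
  deltas=[30,29,-27,0,-6.5,30,58,-54,0,-13,30,87,-81,0,-20,30,116,-108,0,-27,30,145,-135,0,-34,30,174,-162,0,-41,30,203,-189,0,-48,30,232,-216,0,-55,30,261,-243,0,-62,30,290,-270,0,-69,30,319,-297,0,-76,30,348,-324,0,-81],
)

```text
clock: 2.65
position: [0.3994, -0.1566, 0.2487]
ee_rot: [0.001, 0.673, 0.74, 0.0]
contact_force: [1.3, 0.1, -0.6]
width: 0.0297
gripper_force: 0.0
```

```bash
cat >> h.py <<'E'
def delta(p,alpha):  # world target TCP and yaw (deg) of tool x -> mm, deg
    s=get_state(); M=rot(s["ee_rot"]); a=np.degrees(np.arctan2(M[1,0],M[0,0]))
    return np.round(M.T@(np.array(p)-s["position"])*1000,1), round(-(alpha-a),1), s["clock"]
E
python3 -c "
from h import *
print(delta([.555,.09,.235],95.5), get_state()['position'])"
```

```text
(array([230.8, 178.2,  13.6]), np.float64(-0.1), 2.65) [ 0.39944796 -0.15664389  0.24867345]
```

apply_moves(
  deltas=[28,29,22,1,0,28,58,44,2,0,28,87,66,4,0,28,116,89,6,0,28,145,111,8,0,28,174,133,9,0,28,203,156,11,0,28,231,178,13,0,28,231,178,13,0,28,231,178,13,0],
)

```text
clock: 3.48
position: [0.5558, 0.0891, 0.2346]
ee_rot: [-0.0, 0.674, 0.739, -0.0]
contact_force: [-0.2, -0.6, -0.2]
width: 0.0283
gripper_force: 0.0
```

```bash
python3 - <<'E'
from h import *
im=get_image("wrist"); save(im,"w1.png"); print(im["position"],get_state()["position"])
for k,z in dict(red_post=.122,pillar_top=.137,keeper_knob=.156,keeper_pivot=.126,keyway=.07,drive_base=0).items():
    for r in place_of(k,im)[:2]: print(k,np.round(r["point"]),round(r["score"],2),np.round(atz(im,r["point"],z),4))
print(proj(im,[.554,.091,.122]),proj(im,[.56,.0285,.137]))
E
```

```text
[0.54908303 0.1603484  0.36036663] [0.55512651 0.0879414  0.23483569]
red_post [276. 204.] 0.79 [0.5519 0.0928 0.122 ]
red_post [103. 372.] 0.44 [ 0.4215 -0.0655  0.122 ]
keeper_knob [281. 232.] 0.23 [0.5561 0.0847 0.156 ]
keyway [242. 244.] 0.56 [0.5253 0.0381 0.07  ]
drive_base [280. 226.] 0.62 [0.559  0.0338 0.    ]
[279.14392558 206.62536524] [279.37897359 295.73559897]
```

View pics/w1.png

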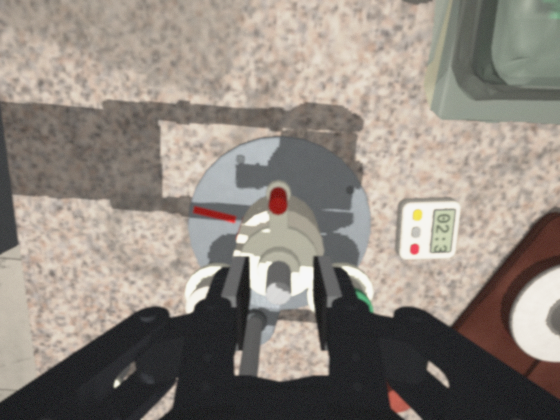

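The wrist view shows the post top at about (278,206), right where it was predicted to be. The red line runs from (195,210) to (236,219). I'll straddle the post.

apply_moves(
  deltas=[28,3,-1,35,0,28,3,-1,70,0,28,3,-1,90,0,28,3,-1,100,0,28,3,-1,110,0,28,3,-1,118,0,22,3,-1,120,0,22,3,-1,120,0],
)

```text
clock: 4.5
position: [0.5545, 0.0904, 0.1156]
ee_rot: [0.0, 0.675, 0.738, 0.0]
contact_force: [-0.4, -0.3, -0.1]
width: 0.0225
gripper_force: 0.0
```

```bash
python3 - <<'E'
from h import *
im=get_image("wrist"); save(im,"w2.png",(140,90,420,420),1.5)
for t in [110,130,150,160,165,170,175,180]:
    a=np.radians(t); print(t,delta([.560+.062*np.cos(a),.030+.062*np.sin(a),.114],t)[:2])
E
```

```text
110 (array([ -0.8, -16.1,   2. ]), np.float64(-14.9))
130 (array([ -9.8, -35.7,   2. ]), np.float64(-34.9))
150 (array([-25. , -50.9,   2. ]), np.float64(-54.9))
160 (array([-34.3, -56.4,   2. ]), np.float64(-64.9))
165 (array([-39.3, -58.4,   2. ]), np.float64(-69.9))
170 (array([-44.5, -60.1,   2. ]), np.float64(-74.9))
175 (array([-49.8, -61.3,   2. ]), np.float64(-79.9))
180 (array([-55.1, -62. ,   2. ]), np.float64(-84.9))
```

View pics/w2.png

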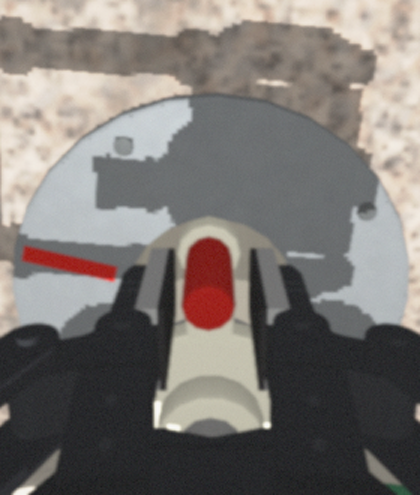

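The post, at crop pixel (208,300), stands centred between the pads. Now I turn it.

apply_moves(
  deltas=[22,0,-8,1,-7,22,-1,-16,2,-14.5,22,-3,-23,2,-21,22,-6,-30,2,-28,22,-10,-36,2,-35,22,-14,-41,2,-41.5,22,-19,-46,2,-48,22,-25,-51,2,-55,22,-25,-51,2,-55],
)

```text
clock: 5.3
position: [0.5061, 0.0605, 0.1147]
ee_rot: [0.001, 0.257, 0.966, 0.0]
contact_force: [-0.0, 0.0, 0.5]
width: 0.022
gripper_force: 0.0
```

```bash
python3 - <<'E'
from h import *
im=get_image("wrist")
for r in place_of("red_post",im)[:1]: 
    P=atz(im,r["point"],.122);print(r,P,np.degrees(np.arctan2(P[1]-.03,P[0]-.56)))
for t in [155,160,165,168,170,172,174,176,178,180,182]:
    a=np.radians(t); print(t,delta([.560+.062*np.cos(a),.030+.062*np.sin(a),.114],t)[:2])
E
```

```text
{'point': [287.2, 301.0], 'score': 0.91} [0.50647176 0.06130561 0.122     ] 149.67907562354415
155 (array([-0.4, -5.3,  0.2]), np.float64(-5.1))
160 (array([ -1.1, -10.7,   0.2]), np.float64(-10.1))
165 (array([ -2.3, -15.9,   0.2]), np.float64(-15.1))
168 (array([ -3.2, -19.1,   0.2]), np.float64(-18.1))
170 (array([ -3.9, -21.1,   0.2]), np.float64(-20.1))
172 (array([ -4.7, -23.1,   0.2]), np.float64(-22.1))
174 (array([ -5.5, -25.1,   0.2]), np.float64(-24.1))
176 (array([ -6.4, -27.1,   0.2]), np.float64(-26.1))
178 (array([ -7.4, -29. ,   0.2]), np.float64(-28.1))
180 (array([ -8.5, -30.9,   0.2]), np.float64(-30.1))
182 (array([ -9.6, -32.7,   0.2]), np.float64(-32.1))
```

apply_moves(
  deltas=[22,0,-3,0,-3,22,0,-5,0,-5,22,-1,-8,0,-7.5,22,-1,-10.5,0,-10,22,-1.5,-13,0,-12.5,22,-2,-15,0,-14.5,22,-2.5,-17,0,-16,22,-3,-18,0,-17,22,-3,-19,0,-18,22,-3.5,-20,0,-19,22,-4,-21,0,-20,22,-4,-22,0,-21],
)

```text
clock: 6.4
position: [0.4983, 0.04, 0.1135]
ee_rot: [0.0, 0.077, 0.997, 0.0]
contact_force: [0.6, 1.6, 0.2]
width: 0.0219
gripper_force: 0.5
```

```bash
python3 - <<'E'
from h import *
im=get_image("wrist"); save(im,"w3.png",(140,90,420,420),1.5)
for r in place_of("red_post",im)[:1]: 
  for z in (.122,.108):
    P=atz(im,r["point"],z);print(r,P,np.degrees(np.arctan2(P[1]-.03,P[0]-.56)),np.hypot(P[0]-.56,P[1]-.03))
for t in [172,174,176,178,180,182]:
    a=np.radians(t); print(t,delta([.560+.062*np.cos(a),.030+.062*np.sin(a),.114],t)[:2])
E
```

```text
{'point': [287.4, 282.2], 'score': 0.81} [0.48919291 0.04224539 0.122     ] 170.18830524636866 0.07185815270816162
{'point': [287.4, 282.2], 'score': 0.81} [0.49675431 0.04135786 0.108     ] 169.8191597480387 0.06425744243417732
172 (array([-0.6, -1.2, -0.6]), np.float64(-0.9))
174 (array([-0.7, -3.3, -0.6]), np.float64(-2.9))
176 (array([-0.8, -5.5, -0.6]), np.float64(-4.9))
178 (array([-1.1, -7.6, -0.6]), np.float64(-6.9))
180 (array([-1.4, -9.8, -0.6]), np.float64(-8.9))
182 (array([ -1.7, -11.9,  -0.6]), np.float64(-10.9))
```

View pics/w3.png

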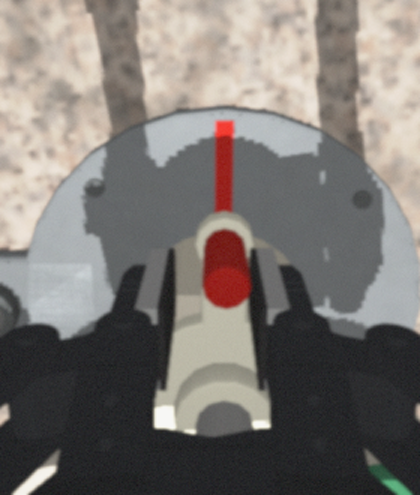

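The post is in line with the red line, and its apparent radius fits the lowered height (64 mm, against 72 mm if it were still high). A small extra push will check that the key is caught.

apply_moves(
  deltas=[22,0,-2,0,0,22,0,-4,0,0,22,0,-4,0,0],
)

```text
clock: 6.75
position: [0.4971, 0.0372, 0.1134]
ee_rot: [-0.0, 0.078, 0.997, 0.001]
contact_force: [-0.3, 6.0, 2.3]
width: 0.0218
gripper_force: 2.8
```

```bash
python3 - <<'E'
from h import *
im=get_image("wrist")
for r in place_of("red_post",im)[:1]: 
    P=atz(im,r["point"],.108);print(P,np.degrees(np.arctan2(P[1]-.03,P[0]-.56)),get_state()["contact_force"])
E
```

```text
[0.49626235 0.04006089 0.108     ] 171.02995611029465 [-0.60745266  5.75611972  1.62132294]
```

The key is held: about 6 N with hardly any motion. Next I release and rise.

apply_moves(
  deltas=[22,0,0,0,0,28,0,0,0,0,28,0,0,-20,0,28,0,0,-60,0,28,0,0,-100,0,28,0,0,-120,0,28,0,0,-120,0],
)

```text
clock: 7.43
position: [0.5004, 0.0351, 0.2385]
ee_rot: [0.005, 0.077, 0.997, -0.001]
contact_force: [0.5, -0.0, 0.5]
width: 0.0281
gripper_force: 0.0
```

```bash
python3 - <<'E'
from h import *
a=get_image("wrist"); b=get_image("scene"); save(b,"s2.png",(225,120,365,260),4)
for k in ("red_post","pillar_top"):
  ra=place_of(k,a)[:1]; rb=place_of(k,b)[:3]
  for r in rb: 
    print(k,r["point"],r["score"],[atz(b,r["point"],z).round(4) for z in (.108,.122,.123,.137)])
    for q in ra:
      o1,d1=ray(a,q["point"]);o2,d2=ray(b,r["point"])
      t=np.linalg.lstsq(np.c_[d1,-d2],o2-o1,rcond=None)[0]; print(" tri",(o1+t[0]*d1).round(4),(o2+t[1]*d2).round(4))
print(delta([.618,-.078,.235],1),get_state()["qpos"])
E
```

```text
red_post [383.1, 210.4] 0.97 [array([ 0.3755, -0.0966,  0.108 ]), array([ 0.3702, -0.0838,  0.122 ]), array([ 0.3699, -0.0829,  0.123 ]), array([ 0.3646, -0.07  ,  0.137 ])]
 tri [0.4499 0.0434 0.2774] [0.3244 0.0283 0.244 ]
red_post [311.6, 214.4] 0.94 [array([0.4961, 0.0363, 0.108 ]), array([0.4885, 0.0466, 0.122 ]), array([0.488 , 0.0474, 0.123 ]), array([0.4804, 0.0577, 0.137 ])]
 tri [0.494  0.0401 0.1129] [0.4935 0.0398 0.1128]
pillar_top [293.7, 197.6] 0.84 [array([0.5666, 0.0235, 0.108 ]), array([0.5577, 0.0341, 0.122 ]), array([0.5571, 0.0348, 0.123 ]), array([0.5482, 0.0454, 0.137 ])]
 tri [0.4321 0.0667 0.3934] [0.4368 0.1779 0.3124]
pillar_top [397.9, 201.7] 0.64 [array([ 0.3649, -0.1482,  0.108 ]), array([ 0.3598, -0.1344,  0.122 ]), array([ 0.3595, -0.1334,  0.123 ]), array([ 0.3544, -0.1196,  0.137 ])]
 tri [ 0.377  -0.1595  0.0797] [ 0.3724 -0.1688  0.0872]
(array([-137.7,  -93.8,   -3.9]), np.float64(170.1), 7.7333) [-6.74785361e-02  1.71971141e-01  1.68846141e+00 -4.58685376e-04
  1.28482770e+00 -1.48338366e+00]
```

View pics/s2.png

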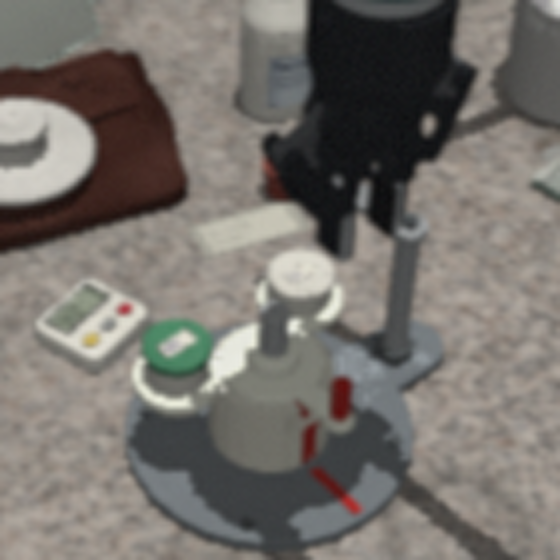

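```bash
python3 - <<'E'
from h import *
b=get_image("scene"); f=b["frame"].astype(int)
u=np.array([np.cos(np.radians(170)),np.sin(np.radians(170)),0]); c=np.array([.560,.030,0])
def cr(p): return np.round((p-np.array([225,120]))*4)
for n,dz in (("seated",.016),("high",.030)):
    print(n,"post top",cr(proj(b,c+.062*u+[0,0,.092+dz])),"post base",cr(proj(b,c+.062*u+[0,0,.062+dz])),"pillar",cr(proj(b,c+[0,0,.107+dz])),"key end bottom",cr(proj(b,c+.038*u+[0,0,.04+dz])))
print("slot bottom",cr(proj(b,c+.040*u+[0,0,.051])),"slot top",cr(proj(b,c+.04*u+[0,0,.07])),"line",cr(proj(b,c+.052*u+[0,0,.012])),cr(proj(b,c+.095*u+[0,0,.012])))
E
```

```text
seated post top [338. 379.] post base [335. 411.] pillar [276. 304.] key end bottom [310. 411.]
high post top [339. 364.] post base [337. 396.] pillar [277. 288.] key end bottom [311. 397.]
slot bottom [311. 418.] slot top [313. 399.] line [320. 468.] [362. 509.]
```

The observed post top (343,379), post base (342,418) and pillar top (272,306) match the seated model, not the high one. On to the knob.

apply_moves(
  deltas=[30,-12,-8,0,7,30,-24,-16,0,14,30,-36,-24,0,21,30,-48,-32,0,28,30,-60,-40,0,35,30,-72,-48,0,42,30,-84,-56,0,49,30,-96,-64,0,56,30,-108,-74,0,63,30,-120,-82,0,70,30,-130,-90,0,77,30,-138,-94,0,84],
)

```text
clock: 8.78
position: [0.6196, -0.0793, 0.2317]
ee_rot: [-0.001, 0.727, 0.687, -0.001]
contact_force: [0.4, -0.4, 0.0]
width: 0.03
gripper_force: 0.0
```

apply_moves(
  deltas=[30,0,0,0,7,30,0,0,0,14,30,0,0,0,21,30,0,0,0,28,30,0,0,0,35,30,0,0,0,42,30,0,0,0,49,30,0,0,0,56,30,0,0,0,63,30,0,0,0,70,30,0,0,0,77,30,0,0,0,84],
)

```text
clock: 9.78
position: [0.6189, -0.0781, 0.2318]
ee_rot: [-0.0, 1.0, 0.024, -0.001]
contact_force: [0.1, 0.3, 0.1]
width: 0.0298
gripper_force: 0.0
```

```bash
python3 - <<'E'
from h import *
im=get_image("wrist"); save(im,"w4.png")
for k,z in dict(keeper_knob=.156,keeper_pivot=.134).items():
    for r in place_of(k,im)[:2]: print(k,np.round(r["point"]),round(r["score"],2),np.round(atz(im,r["point"],z),4))
print(proj(im,[.618,-.078,.156]),delta([.618,-.078,.158],1),get_state()["position"])
E
```

```text
keeper_knob [276. 232.] 0.94 [ 0.6165 -0.077   0.156 ]
keeper_pivot [269. 309.] 0.56 [ 0.548  -0.0741  0.134 ]
[278.19438319 230.12790721] (array([-0.8, -0.1, 74.1]), np.float64(2.3), 9.9333) [ 0.61896094 -0.07810963  0.23214724]
```

View pics/w4.png

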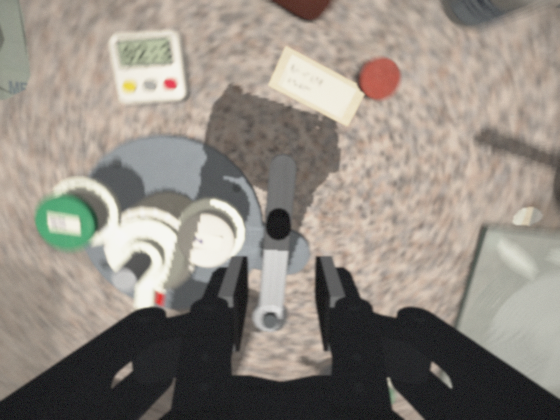

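The knob top is at about (277,231), as predicted, and the keeper is in line with the jaws' radial axis. The stopper at (380,78) is clear. I descend to straddle the knob.

apply_moves(
  deltas=[30,0,0,30,2,30,-1,0,55,2,28,-1,0,66,2,26,-1,0,72,2,24,-1,0,74,2,24,-1,0,74,2],
)

```text
clock: 10.43
position: [0.6188, -0.0783, 0.1595]
ee_rot: [0.0, 1.0, 0.01, 0.0]
contact_force: [-0.3, -0.7, -0.1]
width: 0.0238
gripper_force: 0.0
```

```bash
python3 - <<'E'
from h import *
print(get_state()["contact_force"],get_state()["position"])
for t in [8,15,22,29,36,43,50,57,64,71,76,80,84,86,88]:
    a=np.radians(t); print(t,delta([.5406+.078*np.cos(a),-.080+.078*np.sin(a),.158],t)[:2])
E
```

```text
[-0.29436978 -0.68111649 -0.0805843 ] [ 0.61879766 -0.07829742  0.15949436]
8 (array([-0.8, -9.2,  1.5]), np.float64(-6.8))
15 (array([ -2.5, -18.5,   1.5]), np.float64(-13.8))
22 (array([ -5.3, -27.6,   1.5]), np.float64(-20.8))
29 (array([ -9.2, -36.3,   1.5]), np.float64(-27.8))
36 (array([-14.2, -44.4,   1.5]), np.float64(-34.8))
43 (array([-20.1, -51.9,   1.5]), np.float64(-41.8))
50 (array([-26.8, -58.6,   1.5]), np.float64(-48.8))
57 (array([-34.4, -64.4,   1.5]), np.float64(-55.8))
64 (array([-42.6, -69.3,   1.5]), np.float64(-62.8))
71 (array([-51.3, -73.1,   1.5]), np.float64(-69.8))
76 (array([-57.8, -75.2,   1.4]), np.float64(-74.8))
80 (array([-63.1, -76.4,   1.4]), np.float64(-78.8))
84 (array([-68.5, -77.3,   1.4]), np.float64(-82.8))
86 (array([-71.2, -77.6,   1.4]), np.float64(-84.8))
88 (array([-73.9, -77.8,   1.4]), np.float64(-86.8))
```

apply_moves(
  deltas=[24,-0.5,-6,1,-4.5,24,-1,-12,1,-9,24,-2.5,-18.5,1,-14,24,-4,-25,1,-19,24,-6.5,-31,1,-23.5,24,-9.5,-37,1,-28,24,-14,-44.5,1,-35,24,-20,-52,1,-42,24,-27,-59,1,-49,24,-34.5,-64.5,1,-56,24,-42.5,-69.5,1,-63,24,-42.5,-69.5,1,-63],
)

```text
clock: 11.43
position: [0.5744, -0.0087, 0.1602]
ee_rot: [0.001, 0.847, 0.532, 0.001]
contact_force: [-0.1, -0.3, 1.0]
width: 0.0239
gripper_force: 0.0
```

```bash
python3 - <<'E'
from h import *
for t in [68,72,76,80,83,86,88,90]:
    a=np.radians(t); print(t,delta([.5406+.078*np.cos(a),-.080+.078*np.sin(a),.158],t)[:2])
E
```

```text
68 (array([-1.1, -4.6,  2.2]), np.float64(-3.7))
72 (array([ -1.6, -10. ,   2.2]), np.float64(-7.7))
76 (array([ -2.5, -15.4,   2.2]), np.float64(-11.7))
80 (array([ -3.8, -20.7,   2.2]), np.float64(-15.7))
83 (array([ -5. , -24.6,   2.2]), np.float64(-18.7))
86 (array([ -6.4, -28.4,   2.2]), np.float64(-21.7))
88 (array([ -7.5, -30.9,   2.2]), np.float64(-23.7))
90 (array([ -8.6, -33.4,   2.1]), np.float64(-25.7))
```

apply_moves(
  deltas=[24,-1,-4.5,1,-4,24,-1.5,-10,1,-8,24,-2.5,-15.5,1,-12,24,-3,-18,1,-14,24,-4,-20.5,1,-16,24,-4,-22.5,1,-17,24,-5,-24.5,1,-19,24,-5,-24.5,1,-19],
)

```text
clock: 12.1
position: [0.5509, -0.0036, 0.1583]
ee_rot: [0.001, 0.749, 0.663, 0.001]
contact_force: [0.5, 0.2, 0.9]
width: 0.0239
gripper_force: 0.2
```

```bash
python3 - <<'E'
from h import *
im=get_image("wrist"); 
for r in place_of("keeper_knob",im)[:1]:
    P=atz(im,r["point"],.156); print(r,P,np.degrees(np.arctan2(P[1]+.080,P[0]-.5406)))
print(get_state()["contact_force"])
E
```

```text
{'point': [285.9, 277.1], 'score': 0.56} [5.53569874e-01 4.74505114e-04 1.56000000e-01] 80.84451257167474
[-0.10539669 -1.22226875  1.03887306]
```

apply_moves(
  deltas=[24,0,-2,0,0,24,0,-3,0,0,24,0,-4,0,0,24,0,-5,0,0,24,0,-5,0,0],
)

```text
clock: 12.62
position: [0.5482, -0.0032, 0.1577]
ee_rot: [0.003, 0.748, 0.663, 0.002]
contact_force: [6.8, -0.9, -2.3]
width: 0.0239
gripper_force: 3.5
```

The reaction of about 7 N, against about 1 N to move the keeper, means it is at its stop. Next I release and rise.

apply_moves(
  deltas=[26,0,4,0,0,30,0,4,0,0,30,0,4,-15,0,30,0,4,-50,0,30,0,4,-90,0,30,-40,4,-110,0,30,-80,4,-110,0,30,-110,4,-110,0,30,-110,4,-110,0,30,-110,4,-110,0],
)

```text
clock: 13.45
position: [0.535, -0.1135, 0.2669]
ee_rot: [-0.001, 0.749, 0.662, -0.001]
contact_force: [-0.4, 0.8, -0.2]
width: 0.03
gripper_force: 0.0
```

```bash
python3 - <<'E'
from h import *
im=get_image("wrist"); b=get_image("scene"); save(im,"w5.png"); save(b,"s5.png",(225,120,365,260),4)
for i in (im,b):
  for k,z in dict(keeper_knob=.156,red_post=.108).items():
    for r in place_of(k,i)[:2]:
      P=atz(i,r["point"],z); print(k,np.round(r["point"]),round(r["score"],2),P.round(4),np.degrees(np.arctan2(P[1]+.080,P[0]-.5406)) if k[0]=="k" else "")
print(get_state()["contact_force"])
E
```

```text
keeper_knob [287.  30.] 0.78 [0.5525 0.0007 0.156 ] 81.60728092762737
keeper_knob [256.  14.] 0.37 [0.5347 0.0117 0.156 ] 93.66086355257107
red_post [139. 208.] 0.65 [ 0.413  -0.1106  0.108 ] 
keeper_knob [304. 185.] 0.84 [0.5466 0.0112 0.156 ] 86.23448660028943
red_post [379. 213.] 0.8 [ 0.3786 -0.0835  0.108 ] 
red_post [308. 213.] 0.63 [0.5052 0.0377 0.108 ] 
[ 0.25984412  0.41143177 -0.86674835]
```

View pics/s5.png

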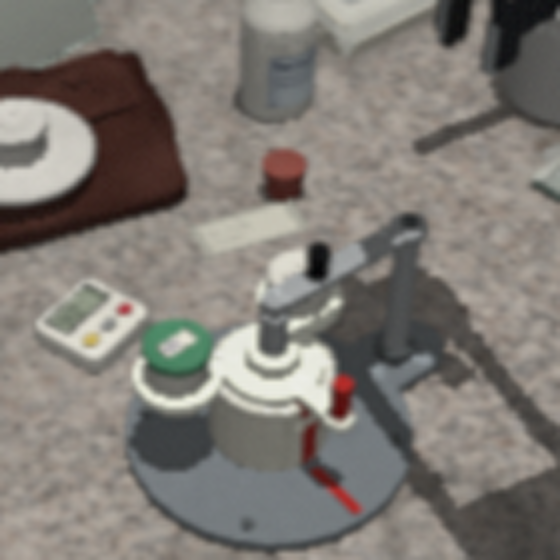

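The keeper lies over the pillar at (272,300), with its knob at (318,250). The carousel is seated with its post over the red line, the bystanders are where they were, and the arm is clear. Handing in.

```bash
python3 -c "
from rig import *
print(sign_off())"
```

```text
the job is handed in; nothing more can be done
None
```

I turned the carousel until its key dropped into the slot and it sat down on the collar, swung the keeper to its stop over the pillar, and handed the job in at about 13.5 s; the hand-in call returned no verdict.

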